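# Mark the worn-out shock mount of a carving stand

## Task

Three spring shock mounts from a carving stand stand in test blocks on the bench, and the softest one is to be replaced. With a fingertip press each round pad about a centimetre down and let it up again, one after the other from the robot's left to its right, to feel which is the softest; then push the wooden tag on that pad's block all the way down and come away. Grasp nothing, leave the other two tags up, and leave the other things on the bench where they are.

Things in the scene. Friction and masses are not known exactly. Their poses are not given: they have to be found in the camera images.
- block_left: the left one (as the robot sees it: left is +y) of three alike test blocks fixed to the bench: pale wood, 150 (its x) x 84 (its y) x 45 mm high; origin at the centre of its underside. It carries a round sprung pad over its -x end and a wooden tag at its +x end. Which block has which spring changes from run to run, and the looks do not tell.
- pad_left_top (a point): fixed point: where the centre of the top face of the left block's pad is at rest (it does not follow the pad down), at block x = -35 mm, 85 mm above the bench. The pad is a steel disc 54 mm across with a black rubber top on a visible coil spring. It sinks straight down up to 24 mm and springs back when let go. Pressed 10 mm down, the three resist with clearly different forces between 2 and 11 N, each nearly twice the next softer one's.
- tag_left_top (a point): centre of the top face of the left block's tag (moves with it): a dark wooden upright tab 14 (block x) x 36 mm (block y), at block x = +45 mm, 80 mm from the pad's centre; up, it stands 32 mm out of the block (77 mm above the bench). It slides straight down 25 mm against about 2.5 N of friction, stays where it is left, and at its stop still shows 7 mm.
- tag_left (a joint): how far the left block's tag is pushed down, m: 0 fully up, 0.025 at its stop
- block_middle: the middle one (as the robot sees it: left is +y) of three alike test blocks fixed to the bench: pale wood, 150 (its x) x 84 (its y) x 45 mm high; origin at the centre of its underside. It carries a round sprung pad over its -x end and a wooden tag at its +x end. Which block has which spring changes from run to run, and the looks do not tell.
- pad_middle_top (a point): fixed point: where the centre of the top face of the middle block's pad is at rest (it does not follow the pad down), at block x = -35 mm, 85 mm above the bench. The pad is a steel disc 54 mm across with a black rubber top on a visible coil spring. It sinks straight down up to 24 mm and springs back when let go. Pressed 10 mm down, the three resist with clearly different forces between 2 and 11 N, each nearly twice the next softer one's.
- tag_middle_top (a point): centre of the top face of the middle block's tag (moves with it): a dark wooden upright tab 14 (block x) x 36 mm (block y), at block x = +45 mm, 80 mm from the pad's centre; up, it stands 32 mm out of the block (77 mm above the bench). It slides straight down 25 mm against about 2.5 N of friction, stays where it is left, and at its stop still shows 7 mm.
- tag_middle (a joint): how far the middle block's tag is pushed down, m: 0 fully up, 0.025 at its stop
- block_right: the right one (as the robot sees it: left is +y) of three alike test blocks fixed to the bench: pale wood, 150 (its x) x 84 (its y) x 45 mm high; origin at the centre of its underside. It carries a round sprung pad over its -x end and a wooden tag at its +x end. Which block has which spring changes from run to run, and the looks do not tell.
- pad_right_top (a point): fixed point: where the centre of the top face of the right block's pad is at rest (it does not follow the pad down), at block x = -35 mm, 85 mm above the bench. The pad is a steel disc 54 mm across with a black rubber top on a visible coil spring. It sinks straight down up to 24 mm and springs back when let go. Pressed 10 mm down, the three resist with clearly different forces between 2 and 11 N, each nearly twice the next softer one's.
- tag_right_top (a point): centre of the top face of the right block's tag (moves with it): a dark wooden upright tab 14 (block x) x 36 mm (block y), at block x = +45 mm, 80 mm from the pad's centre; up, it stands 32 mm out of the block (77 mm above the bench). It slides straight down 25 mm against about 2.5 N of friction, stays where it is left, and at its stop still shows 7 mm.
- tag_right (a joint): how far the right block's tag is pushed down, m: 0 fully up, 0.025 at its stop
- dog: turned pale wooden bench dog standing on end, 34 mm across the head, 60 mm tall, beyond the blocks, on the right; a loose bystander, origin at its underside
- jar: amber glass jar with a steel lid, 60 mm across, 85 mm tall, to the left of the blocks; a loose bystander, origin at its underside
- finial: turned pale wooden finial, 56 mm across the foot, 85 mm tall, to the right of the blocks; a loose bystander, origin at its underside
- chisel: slim hand tool with a wooden handle, about 200 mm long, lying across beyond the blocks, more to the left; a loose bystander, origin at its underside
Not all that is in view belongs to the job. Leave any blue look-alike of the block_right alone. Leave any green look-alike of the block_left alone.

How it is judged:
By the outcome, as a careful person would: the job done as asked, in the order asked, and still so for the second after the job is handed in, with the robot touching nothing.
It also fails if it takes over 48 s, if anything falls off the work surface, if the arm or the gripper's body presses on something with over 40 N, if the wrist force passes 120 N, or if a joint passes its speed limit or range.

## Robot

A 7-joint arm with a two-finger parallel gripper is mounted at the origin on the work surface. World frame = base frame: x ahead of the robot, y to its left, z up, the work surface at z = 0. Lengths are in m, angles in rad, forces in N, time in s.
With the tool pointing down it reaches from about 0.4 to 0.85 m from the base axis. Payload 10.4 kg.
Tool frame: the origin (TCP) lies at the very end of the fingers, on their centre line; the grasp point (between the pads) lies 19 mm behind it; z points along the fingers, y is the line along which they close (so a half turn about z gives the same grasp; the last joint's range is limited). The gripper opens to 87 mm and grips with 3 to 60 N. Pads are 19 mm wide; open, the fingers measure 117 mm over their backs; the gripper's body (75 mm by 190 mm) begins 51 mm behind the grasp point.
Start: joints at [1.299, 0.332, -0.065, 1.46, 0.022, 1.35, -0.088], TCP at [0.154, -0.606, 0.223] pointing down, gripper open.
Joint ranges: [-2.6, 2.6], [-0.5, 2.12], [-1.47, 1.34], [0.16, 2.42], [-1.27, 4.41], [0.06, 2.06], [-2.6, 2.6]. Speed limits (rad/s): [2.22, 2.22, 2.79, 2.79, 3.14, 3.14, 3.14].

## Interface

Orientations are given as a rotation vector (axis times angle).
In Python, from workcell import arm gives the robot as it stands. The module is installed in compiled form; this text tells all that it offers.
- The arm moves only by the shell command python3 -m pendant 'ROWS' [FORCE]. ROWS is JSON, a list of rows, each a list of 7 numbers: the shift along the world's x, y, z as a fraction of full scale, then the turn, a rotation vector about the world's x, y, z as a fraction of full scale, then the closure in counts, from 0 (fully open) to 255 (shut). In form: [[x, y, z, rx, ry, rz, fingers], ...]. A call has 1 to 12 rows; each row is the pose to reach, as a shift and turn from the pose commanded when the call began, turning the shorter way round; what a row does not reach only later rows make up. Full scale, the value 1, is 40 cm for a shift and pi rad for a turn. A row lasts 1/10 s, in which the tool goes at most 50 mm and 8.59 degrees, less where a joint would pass 70% of its speed; a pose out of reach is approached as far as the arm can. A call with a number of a shift or a turn outside -1 to 1 is refused whole. A call with a gripper value outside its range is refused whole. The fingers move at their own pace and stop on an object; FORCE is the grip in N (left out, the last holds). Time passes only in rows, so rows that repeat a pose let the fingers close. It gives the time, the measured TCP pose, the force, the opening and the grip force at its end, in the units of the state.
- arm.sense(): the state, without advancing time (a new reading comes with each control period).
- arm.grab_frame(name): name is "scene" or "side" or "wrist"; returns a dict with "image" (480x640x3 uint8, red, green, blue), "fovy" (degrees; the focal length in pixels is half the picture's height over the tangent of half this angle, whatever the lens; pixels are square), "cx", "cy" (the principal point, pixels), "rvec" (rotation vector, rad) and "tvec" (3), from world to camera coordinates, as OpenCV has them; the wrist camera has in their place "hand_eye" (4x4, takes a point from camera to tool coordinates, whose origin is the TCP and whose axes are the flange's). Camera axes: x right, y down, z forward; pixel columns grow to the right and rows downward; lengths in m; the calibration is good to about 2 mm. A picture is of the moment at which its call begins: read the wrist's pose just before it. There is no depth.
- arm.hand_in(): hands the job in; it is judged then, once.
The state is a dict: "clock": time; "joints": joint angles; "qvel": joint speeds; "joint_torque": joint torques, N m; "eef_pos": TCP position; "eef_rot": TCP orientation; "force": force on the tool from outside, world axes, zero at the start; "moment": the same for the moment, N m; "width": finger opening in m; "gripper_force": force on a finger pad.
Only numpy, scipy, OpenCV 4.12 (cv2) and the standard library are available. Lean on these libraries where they do the work, as an engineer would, in place of code of your own. Each camera call takes 0.05 s, during which the arm holds its last target. There are 200 camera calls.

## Working session

There is one attempt and no reset: what is moved stays moved. The work goes in short steps, Python scripts to look and compute and a shell command to move; the robot and the scene stay as the last step left them, time stands still between calls to the robot, and variables do not carry over. Pictures are saved under pics/ and viewed, at most 10 in all, crops included, and the job is handed in when it is done.

```bash
mkdir -p pics; cat > h.py <<'E'
import numpy as np, cv2
from workcell import arm
def K(f):
    fl=240/np.tan(np.radians(f["fovy"])/2); return fl
def ray(f,u,v):
    R=cv2.Rodrigues(np.array(f["rvec"],float))[0]; t=np.array(f["tvec"],float).ravel()
    d=R.T@np.array([(u-f["cx"])/K(f),(v-f["cy"])/K(f),1]); return -R.T@t,d
def onz(f,u,v,z):
    o,d=ray(f,u,v); return o+d*(z-o[2])/d[2]
def proj(f,P):
    R=cv2.Rodrigues(np.array(f["rvec"],float))[0]; p=R@np.array(P)+np.array(f["tvec"]).ravel()
    return np.array([f["cx"]+K(f)*p[0]/p[2],f["cy"]+K(f)*p[1]/p[2]])
E
python3 - <<'E'
from h import *
import pickle
for n in("scene","side"):
    f=arm.grab_frame(n); pickle.dump(f,open(n+".pkl","wb"))
    cv2.imwrite(f"pics/{n}0.png",f["image"][:,:,::-1]); print(n,f["fovy"],f["rvec"],f["tvec"],f["cx"],f["cy"])
print(arm.sense())
E
```

```text
scene 55.12937660043263 [ 1.82094053  1.7399483  -0.66259053] [-0.02151836 -0.4044507   1.54006195] 323.6131955669221 246.32747675776386
side 55.4454492406438 [ 2.30506361 -0.1287406   0.03164313] [-0.59368667  0.1097491   0.96685731] 323.0402440019986 244.22443273415897
{'clock': 0.1, 'joints': array([ 1.29944022,  0.33279118, -0.06467375,  1.46083317,  0.02160805,
        1.34989712, -0.08849416]), 'qvel': array([-0.00174352, -0.00243358,  0.00055553, -0.00165521,  0.00317884,
       -0.0010537 ,  0.0001443 ]), 'joint_torque': array([ 2.66825773e-03, -6.24542713e+01,  2.54630169e-02, -3.90708590e+01,
       -6.13901904e-02,  3.66866577e-02,  6.79111099e-05]), 'eef_pos': array([ 0.1537711 , -0.60544361,  0.2218559 ]), 'eef_rot': array([-3.11612003e+00, -3.89590353e-01,  3.51335664e-04]), 'force': array([-0.41872597,  0.7163586 , -0.08492807]), 'moment': array([-0.00076996, -0.01522902, -0.01610017]), 'gripper_force': 0.0, 'width': 0.08694484752953907}
```

View pics/scene0.png

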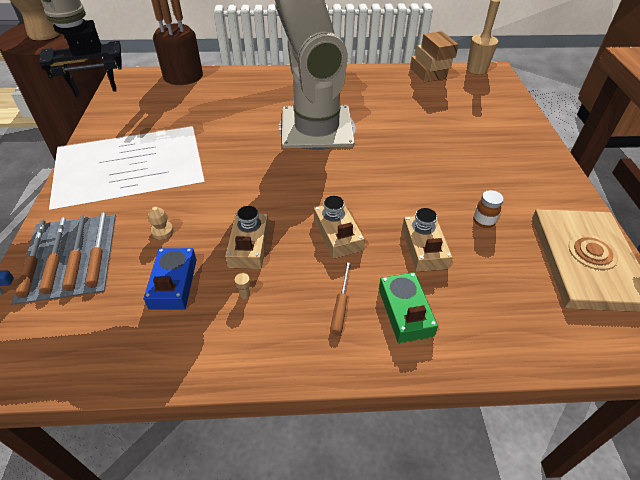

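View pics/side0.png

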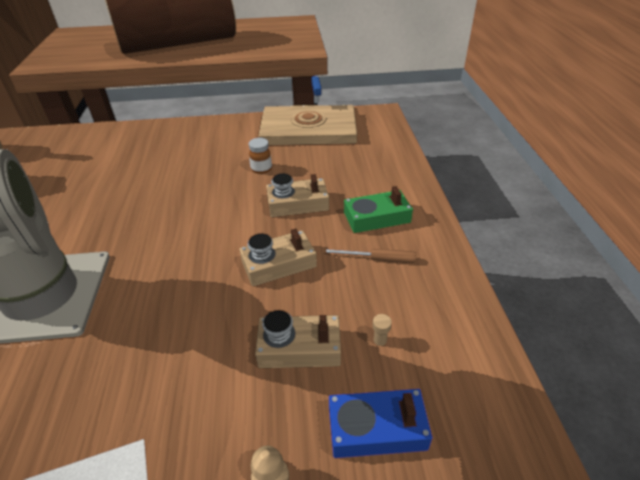

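The scene view faces the robot. The pale blocks have pads at (426,214) left, (334,202) middle and (248,212) right, and tags at (433,245), (345,231) and (244,243). The blue (170,278) and green (407,305) blocks are look-alikes with flat discs, so I leave them alone. Next I localise the pads and tags and enlarge a crop to confirm.

```bash
python3 - <<'E'
from h import *
import pickle
S={"scene":{"left":((426,214),(433,245)),"middle":((334,202),(345,231)),"right":((248,212),(244,243))},
"side":{"left":((283,180),(314,184)),"middle":((260,242),(297,240)),"right":((278,322),(323,329))}}
res={}
for n in S:
    f=pickle.load(open(n+".pkl","rb")); im=f["image"].astype(int); mx=im.max(2); vis=f["image"][:,:,::-1].copy()
    sat=im[:,:,0]-im[:,:,2]
    for b,(p,t) in S[n].items():
        for k,(c,m,z) in {"pad":(p,(mx<60)&(sat<15),.085),"tag":(t,(mx<110)&(sat>15),.077)}.items():
            w=np.zeros(m.shape,np.uint8); r=16; x,y=c; w[y-r:y+r,x-r:x+r]=m[y-r:y+r,x-r:x+r]
            nl,L,st,ce=cv2.connectedComponentsWithStats(w); i=1+st[1:,4].argmax()
            x0,y0,ww,hh,a=st[i]; 
            if k=="pad": u,v=x0+ww/2-.5,y0+hh/2-.5
            else: u,v=ce[i][0],y0+1
            P=onz(f,u,v,z); res[n,b,k]=P; print(n,b,k,st[i],P.round(4))
            cv2.circle(vis,(int(round(u)),int(round(v))),1,(0,255,0),-1)
    q=vis[185:275,215:465] if n=="scene" else vis[165:375,230:350]
    s=3 if n=="scene" else 2.8
    cv2.imwrite(f"pics/{n}_c.png",cv2.resize(q,None,fx=s,fy=s,interpolation=cv2.INTER_CUBIC))
E
python3 - <<'E'
import cv2,numpy as np
a=cv2.imread('pics/scene_c.png');b=cv2.imread('pics/side_c.png')
b=cv2.resize(b,None,fx=.55,fy=.55) if 0 else b
W=800;h=max(270,0);c=np.zeros((600,800,3),np.uint8);c[:a.shape[0],:a.shape[1]]=a
b=cv2.resize(b,(int(b.shape[1]*320/b.shape[0]),320));c[275:595,:b.shape[1]]=b
cv2.imwrite('pics/crop.png',c)
E
```

```text
scene left pad [417 208  19  14 214] [0.5291 0.2465 0.085 ]
scene left tag [423 239  20  14 215] [0.6078 0.2485 0.077 ]
scene middle pad [325 196  18  13 195] [0.475  0.0218 0.085 ]
scene middle tag [336 223  18  17 204] [0.5464 0.0445 0.077 ]
scene right pad [238 206  20  14 215] [ 0.5053 -0.1918  0.085 ]
scene right tag [235 236  19  15 231] [ 0.5805 -0.1984  0.077 ]
side left pad [273 174  18  11 142] [0.5212 0.2459 0.085 ]
side left tag [310 174  10  19 126] [0.603 0.265 0.077]
side middle pad [249 234  22  15 234] [0.4671 0.0222 0.085 ]
side middle tag [290 229  15  22 193] [0.5461 0.0575 0.077 ]
side right pad [264 311  27  21 446] [ 0.4975 -0.1929  0.085 ]
side right tag [311 315  19  29 370] [ 0.5757 -0.1846  0.077 ]
```

View pics/crop.png

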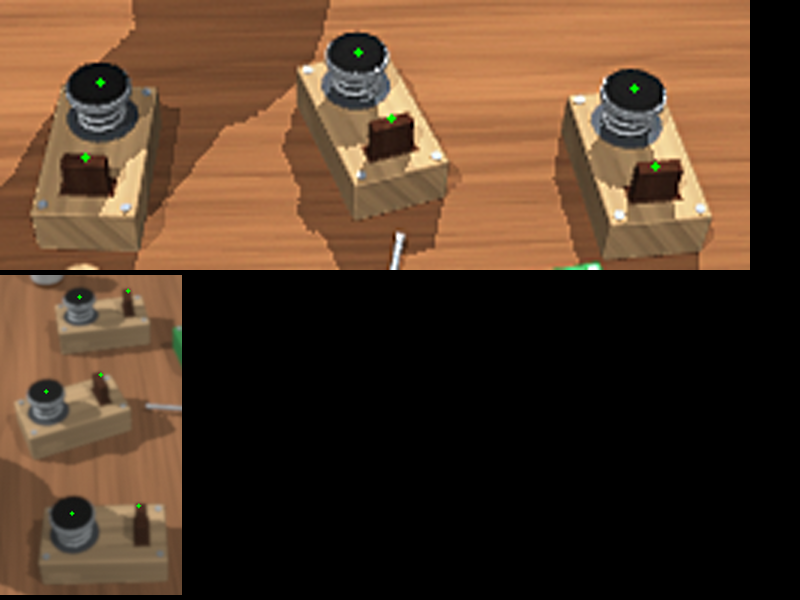

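The crop confirms it: all three blocks are pale wood with sprung pads, and the marks sit on pad tops and tag tops. Estimated positions (scene gives y, side gives x):

| Block | Pad (x, y) | Tag (x, y) |
|---|---|---|
| left | (.523, .246) | (.603, .249) |
| middle | (.469, .022) | (.546, .044) |
| right | (.4995, -.192) | (.579, -.198) |

I'm moving now, with the fingers closed.

```bash
python3 -m pendant '[[0.75,1,0,0,0,-0.079,255],[0.75,1,0,0,0,-0.079,255],[0.75,1,0,0,0,-0.079,255],[0.75,1,0,0,0,-0.079,255],[0.75,1,0,0,0,-0.079,255],[0.75,1,0,0,0,-0.079,255],[0.75,1,0,0,0,-0.079,255],[0.75,1,0,0,0,-0.079,255],[0.75,1,0,0,0,-0.079,255],[0.75,1,0,0,0,-0.079,255],[0.75,1,0,0,0,-0.079,255],[0.75,1,0,0,0,-0.079,255]]' 10
```

```text
clock: 1.3
eef_pos: [0.4543, -0.2047, 0.2223]
eef_rot: [-3.141, -0.005, 0.001]
force: [-0.7, -0.0, 0.1]
width: 0.0026
gripper_force: 0.0
```

```bash
python3 -m pendant '[[0.17,1,-0.05,0,0,0,255],[0.17,1,-0.05,0,0,0,255],[0.17,1,-0.05,0,0,0,255],[0.17,1,-0.05,0,0,0,255],[0.17,1,-0.05,0,0,0,255],[0.17,1,-0.05,0,0,0,255],[0.17,1,-0.05,0,0,0,255],[0.17,1,-0.05,0,0,0,255],[0.17,1,-0.05,0,0,0,255],[0.17,1,-0.05,0,0,0,255]]'; python3 -m pendant '[[0,0.127,-0.1,0,0,0,255],[0,0.127,-0.1,0,0,0,255],[0,0.127,-0.2,0,0,0,255],[0,0.127,-0.2,0,0,0,255],[0,0.127,-0.2,0,0,0,255],[0,0.127,-0.2,0,0,0,255]]'
python3 - <<'E'
from h import *
print(arm.sense()["eef_pos"],arm.sense()["force"])
for n in ("scene","side"):
    f=arm.grab_frame(n); cv2.imwrite(f"pics/{n}1.png",f["image"][:,:,::-1])
a=cv2.imread("pics/scene1.png")[100:300,350:500];b=cv2.imread("pics/side1.png")[60:260,220:370]
cv2.imwrite("pics/c1.png",cv2.resize(np.hstack([a,b]),None,fx=2.6,fy=2.6,interpolation=cv2.INTER_CUBIC))
E
```

```text
clock: 2.3
eef_pos: [0.5218, 0.1945, 0.2019]
eef_rot: [3.142, 0.003, -0.002]
force: [-0.8, -0.9, -0.5]
width: 0.0004
gripper_force: 0.0
clock: 2.9
eef_pos: [0.5231, 0.2441, 0.1245]
eef_rot: [-3.141, 0.002, -0.003]
force: [0.0, -0.4, 1.4]
width: 0.0005
gripper_force: 0.0
[0.52314731 0.24412504 0.12445961] [ 0.03543615 -0.37304331  1.37504107]
```

View pics/c1.png

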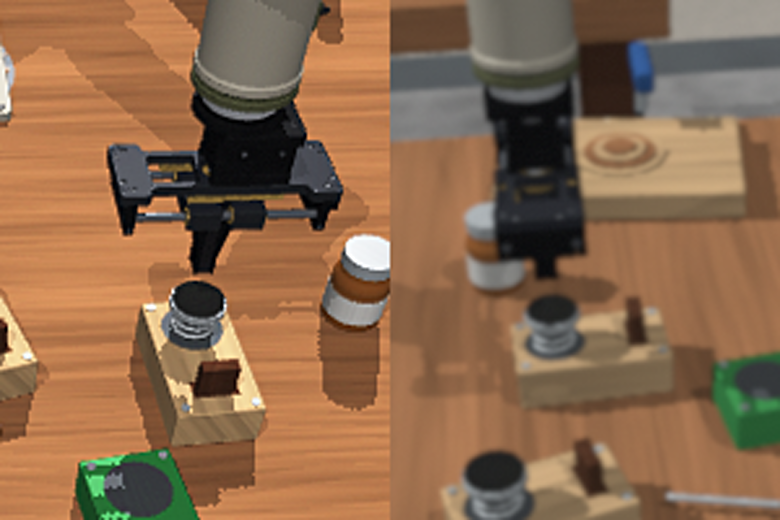

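The fingertip stands over the left pad in both views. Now I press to z ≈ .075.

```bash
python3 -m pendant '[[0,0.003,-0.075,0,0,0,255],[0,0.003,-0.075,0,0,0,255],[0,0.003,-0.075,0,0,0,255],[0,0.003,-0.075,0,0,0,255]]'; python3 -m pendant '[[0,0,-0.02,0,0,0,255],[0,0,-0.03,0,0,0,255],[0,0,-0.04,0,0,0,255],[0,0,-0.05,0,0,0,255],[0,0,-0.05,0,0,0,255],[0,0,-0.05,0,0,0,255],[0,0,-0.05,0,0,0,255]]';for i in 1 2 3; do python3 -m pendant '[[0,0,0,0,0,0,255]]'|grep -E "eef_pos|^force"; done;  python3 -m pendant '[[0,0,0.1,0,0,0,255],[0,0,0.1,0,0,0,255],[0,0,0.1,0,0,0,255],[0,0,0.1,0,0,0,255]]'
```

```text
clock: 3.4
eef_pos: [0.5226, 0.2465, 0.0941]
eef_rot: [-3.141, -0.001, -0.002]
force: [0.8, 0.7, 0.5]
width: 0.0003
gripper_force: 0.0
clock: 4.1
eef_pos: [0.5227, 0.2465, 0.0737]
eef_rot: [-3.141, -0.001, -0.003]
force: [-1.9, -2.0, 11.7]
width: 0.0003
gripper_force: 5.7
eef_pos: [0.5226, 0.2465, 0.0737]
force: [-1.2, -1.9, 11.2]
eef_pos: [0.5227, 0.2466, 0.0738]
force: [-1.7, -1.7, 11.4]
eef_pos: [0.5227, 0.2466, 0.0738]
force: [-1.9, -1.1, 11.6]
clock: 4.8
eef_pos: [0.5215, 0.2458, 0.1117]
eef_rot: [3.141, 0.001, -0.002]
force: [-0.1, -0.6, -0.2]
width: 0.0002
gripper_force: 0.0
```

Left pad: about 11.4 N at 11 mm, so it is stiff. Next the middle pad.

```bash
python3 -m pendant '[[-0.135,-0.56,0.03,0,0,0,255],[-0.135,-0.56,0.03,0,0,0,255],[-0.135,-0.56,0.03,0,0,0,255],[-0.135,-0.56,0.03,0,0,0,255],[-0.135,-0.56,0.03,0,0,0,255],[-0.135,-0.56,0.03,0,0,0,255],[-0.135,-0.56,0.03,0,0,0,255],[-0.135,-0.56,-0.05,0,0,0,255],[-0.135,-0.56,-0.05,0,0,0,255],[-0.135,-0.56,-0.05,0,0,0,255]]'
```

```text
clock: 5.8
eef_pos: [0.4674, 0.0236, 0.0924]
eef_rot: [-3.141, -0.004, 0.003]
force: [0.9, -0.3, 0.3]
width: 0.0007
gripper_force: 0.0
```

```bash
python3 -m pendant '[[0.003,-0.003,-0.015,0,0,0,255],[0.003,-0.003,-0.025,0,0,0,255],[0.003,-0.003,-0.035,0,0,0,255],[0.003,-0.003,-0.047,0,0,0,255],[0.003,-0.003,-0.047,0,0,0,255],[0.003,-0.003,-0.047,0,0,0,255],[0.003,-0.003,-0.047,0,0,0,255]]';for i in 1 2 3; do python3 -m pendant '[[0,0,0,0,0,0,255]]'|grep -E "eef_pos|^force"; done;  python3 -m pendant '[[0,0,0.12,0,0,0,255],[0,0,0.12,0,0,0,255],[0,0,0.12,0,0,0,255],[0,0,0.12,0,0,0,255]]'
```

```text
clock: 6.5
eef_pos: [0.4699, 0.0213, 0.0744]
eef_rot: [-3.142, -0.001, -0.002]
force: [1.1, 0.3, 6.1]
width: 0.0006
gripper_force: 3.1
eef_pos: [0.4699, 0.0213, 0.0744]
force: [0.8, 0.2, 6.3]
eef_pos: [0.4699, 0.0213, 0.0744]
force: [0.9, 1.6, 5.8]
eef_pos: [0.4699, 0.0213, 0.0744]
force: [0.8, 1.5, 6.3]
clock: 7.2
eef_pos: [0.4685, 0.0208, 0.1209]
eef_rot: [3.141, 0.001, -0.002]
force: [-0.6, 0.3, 0.3]
width: 0.0005
gripper_force: 0.0
```

Middle pad: about 6.1 N at 10.6 mm. Next the right pad.

```bash
python3 -m pendant '[[0.077,-0.533,0.02,0,0,0,255],[0.077,-0.533,0.02,0,0,0,255],[0.077,-0.533,0.02,0,0,0,255],[0.077,-0.533,0.02,0,0,0,255],[0.077,-0.533,0.02,0,0,0,255],[0.077,-0.533,0.02,0,0,0,255],[0.077,-0.533,0.02,0,0,0,255],[0.077,-0.533,-0.07,0,0,0,255],[0.077,-0.533,-0.07,0,0,0,255],[0.077,-0.533,-0.07,0,0,0,255]]'; python3 -m pendant '[[0,0,-0.015,0,0,0,255],[0,0,-0.025,0,0,0,255],[0,0,-0.035,0,0,0,255],[0,0,-0.047,0,0,0,255],[0,0,-0.047,0,0,0,255],[0,0,-0.047,0,0,0,255],[0,0,-0.047,0,0,0,255]]';for i in 1 2 3; do python3 -m pendant '[[0,0,0,0,0,0,255]]'|grep -E "eef_pos|^force"; done
```

```text
clock: 8.2
eef_pos: [0.4995, -0.1904, 0.0937]
eef_rot: [-3.141, -0.005, 0.003]
force: [-0.3, 0.5, -0.5]
width: 0.0006
gripper_force: 0.0
clock: 8.9
eef_pos: [0.5002, -0.192, 0.0753]
eef_rot: [3.142, 0.001, 0.001]
force: [1.8, 1.3, 3.1]
width: 0.0006
gripper_force: 1.5
eef_pos: [0.5002, -0.1921, 0.0752]
force: [1.4, 1.0, 3.4]
eef_pos: [0.5001, -0.1921, 0.0752]
force: [1.7, 2.4, 3.0]
eef_pos: [0.5001, -0.1922, 0.0751]
force: [1.9, 1.7, 3.4]
```

The right pad is the softest: about 3.2 N at 10 mm. I lift, move over its tag at (.579, -.198) and check.

```bash
python3 -m pendant '[[0,0,0.11,0,0,0,255],[0,0,0.11,0,0,0,255],[0,0,0.11,0,0,0,255],[0.197,-0.015,0.11,0,0,0,255],[0.197,-0.015,0.11,0,0,0,255],[0.197,-0.015,0.05,0,0,0,255],[0.197,-0.015,0.05,0,0,0,255],[0.197,-0.015,0.05,0,0,0,255]]'
python3 - <<'E'
from h import *
for n in ("scene","side"):
    f=arm.grab_frame(n); cv2.imwrite(f"pics/{n}2.png",f["image"][:,:,::-1])
a=cv2.imread("pics/scene2.png")[150:290,180:320];b=cv2.imread("pics/side2.png")[250:390,230:370]
cv2.imwrite("pics/c2.png",cv2.resize(np.hstack([a,b]),None,fx=2.8,fy=2.8,interpolation=cv2.INTER_CUBIC))
E
```

```text
clock: 10.0
eef_pos: [0.5773, -0.1981, 0.0938]
eef_rot: [-3.141, -0.001, 0.005]
force: [-0.7, -0.4, -0.3]
width: 0.0001
gripper_force: 0.0
```

View pics/c2.png

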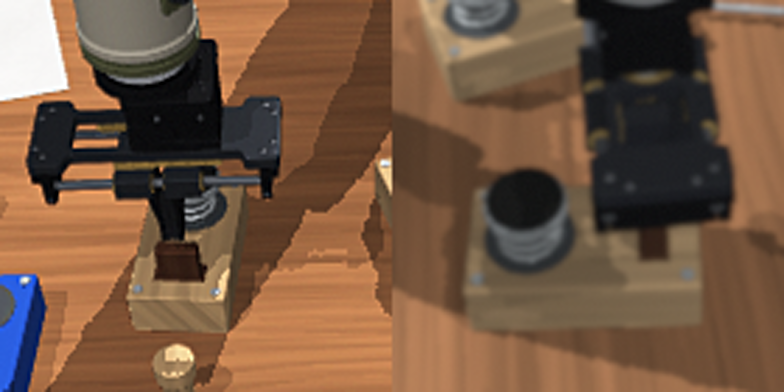

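The fingertip is over the right tag in both views. I push down slowly and feel for the stop.

```bash
python3 -m pendant '[[0.003,0,-0.03,0,0,0,255],[0.003,0,-0.05,0,0,0,255],[0.003,0,-0.07,0,0,0,255],[0.003,0,-0.09,0,0,0,255],[0.003,0,-0.1,0,0,0,255],[0.003,0,-0.1,0,0,0,255],[0.003,0,-0.1,0,0,0,255]]'|grep -E "eef_pos|^force"; python3 -m pendant '[[0,0,-0.004,0,0,0,255],[0,0,-0.004,0,0,0,255],[0,0,-0.004,0,0,0,255]]'|grep -E "eef_pos|^force"
```

```text
eef_pos: [0.5796, -0.1979, 0.0547]
force: [-1.1, -0.0, 0.8]
eef_pos: [0.5799, -0.1981, 0.0534]
force: [-0.7, 1.2, 0.1]
```

```bash
for i in 1 2 3; do python3 -m pendant '[[0,0,-0.003,0,0,0,255],[0,0,-0.003,0,0,0,255],[0,0,-0.003,0,0,0,255]]'|grep -E "eef_pos|^force"; done
```

```text
eef_pos: [0.58, -0.1982, 0.0525]
force: [-2.5, 0.8, 4.8]
eef_pos: [0.5802, -0.1982, 0.0524]
force: [-6.1, 2.1, 14.8]
eef_pos: [0.5803, -0.1982, 0.0522]
force: [-9.6, 2.6, 25.4]
```

The fingertip is against the stop: z has stalled at .052 and the force has risen to 25 N. I come away upward and check.

```bash
python3 -m pendant '[[0,0,0.05,0,0,0,255],[0,0,0.4,0,0,0,255],[0,0,0.4,0,0,0,255],[0,0,0.4,0,0,0,255],[0,0,0.4,0,0,0,255],[-0.2,0,0.4,0,0,0,255],[-0.4,0,0.4,0,0,0,255],[-0.4,0,0.4,0,0,0,255],[-0.4,0,0.4,0,0,0,255],[-0.4,0,0.4,0,0,0,255],[-0.4,0,0.4,0,0,0,255]]'
python3 - <<'E'
from h import *
for n in ("scene","side"):
    f=arm.grab_frame(n); cv2.imwrite(f"pics/{n}3.png",f["image"][:,:,::-1])
a=cv2.imread("pics/scene3.png")[150:350,140:520];b=cv2.imread("pics/side3.png")[130:480,230:430]
a=cv2.resize(a,(532,280));b=cv2.resize(b,(240,420));c=np.zeros((420,780,3),np.uint8);c[:280,:532]=a;c[:,535:775]=b
cv2.imwrite("pics/c3.png",c)
E
```

```text
clock: 13.1
eef_pos: [0.4208, -0.1982, 0.2099]
eef_rot: [3.141, 0.001, 0.001]
force: [1.0, -0.4, -0.4]
width: 0.0004
gripper_force: 0.0
```

View pics/c3.png

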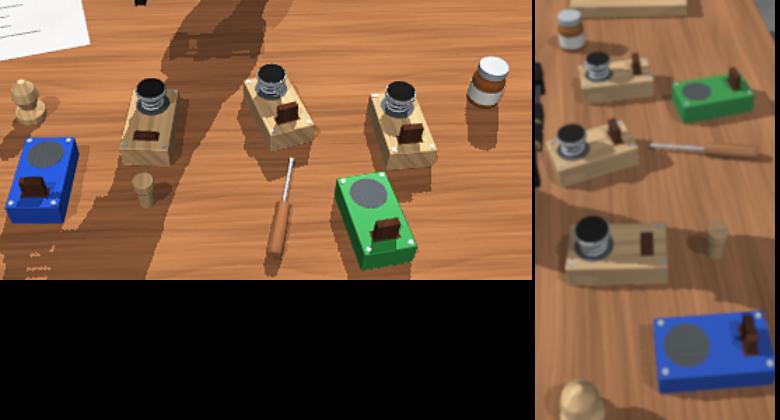

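The right tag is down (crop pixel 146,135), the other two are up, and the bystanders are where they were.

```bash
python3 -c "
from workcell import arm
print(arm.hand_in())"
```

```text
the job is handed in; nothing more can be done
None
```

The right pad was the softest (about 3 N at 10 mm, against about 6 N middle and 11 N left), so I pushed its tag down to the stop, left the other two tags up and everything else in place, and handed the job in at about 13 s.

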